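# Slide the valve box cover aside and push the tagged valve shut

### The job

Shut off the tagged air valve in the long grey valve box: push the loose cover plate by its rib along its guides all the way to the left end of the box, then push the handle that has the round tag plate on its hub through its quarter turn to the left, fully shut against its stop. Only push with the fingers, never lift the cover; leave the other handle and the three parts standing round the box alone, and leave the cover at the left end.

Things in the scene. Friction and masses are not known exactly. Their poses are not given: they have to be found in the camera images.
- valve_box: fixed grey box 170 (x) x 500 (y) x 80 mm; origin at the centre of its underside, x away from the robot, y to the left, z up. Right half (y -0.238 to 0): bay with two valves, 140 mm wide; left half: closed deck 66 mm high. The cover lies on the 70 mm high long walls, between guides and end walls (12 mm thick) 80 mm high. Pipes in the bay reach 43 mm above the table.
- cover: loose aluminium plate 155 (x) x 236 (y) x 5 mm, about 0.4 kg, flat on the walls, underside 70 mm and top 75 mm above the table; origin at the centre of its underside, axes as the box's. It starts over the bay, at box y -0.116 to -0.098, slides along y with a few newtons and meets the left end wall at box y +0.120.
- rib (a point): centre of the straight rib on the cover, 80 (x) x 12 (y) x 20 mm high, standing on the cover's top near its right end; the rib spans 75 to 95 mm above the table, and the point is half-way up it, 75 mm to the right (-y) of the cover's centre
- tagged_handle (a joint): angle of the tagged valve's lever in rad: 0 open, lever pointing from its hub towards the robot (box -x); 1.571 shut at the stop, lever pointing left (box +y). Starts at 0 to 0.2; moves against about 0.1 N m of friction and stays where it is left.
- tagged_hub (a point): pivot of the tagged steel lever, half-way up it (53 mm above the table). The lever: a straight bar 12 mm wide, 48 to 58 mm above the table, reaching 62 mm from the pivot. Its mark: a round steel plate of 36 mm diameter on top of the hub, top at 61 mm. The valves stand at box x +0.025, box y -0.085 and -0.180; which is which changes.
- tagged_tip (a point): end of the tagged lever, 62 mm from its pivot, half-way up
- plain_hub (a point): pivot of the other lever, which is the same but has no plate on its bare hub of 24 mm diameter, only a small 10 mm nut; stays as it is
- plain_tip (a point): end of the plain lever, 62 mm from its pivot
- loupe: black loupe, 38 mm in diameter and 30 mm high, standing behind the box; origin under its centre; leave alone
- steel_block: bare steel block 25 x 50 x 25 mm behind the box; origin under its centre; leave alone
- turned_sample_1: turned ring-shaped part, 30 mm in diameter, 22 mm high, in front of the box; origin under its centre; leave alone

How it is judged (in metres and radians):
On the way, in this order (a step that is already met when the one before it is completed fails the run):
1. the cover has been pushed to the left end, within 20 mm of the end wall (y of cover in the frame of valve_box above 0.1 m and value of joint tagged_handle below 0.5 rad), for 0.2 s.
2. the tagged handle has been pushed shut (value of joint tagged_handle above 1.45 rad), for 0.2 s.
At the end, for the whole second after the job is handed in: the cover lies flat on the box within 20 mm of the left end wall, at rest; the tagged handle is shut (over 1.45 of 1.571 rad); the plain handle's end is within 12 mm and the three parts within 15 mm of where they were (y of cover in the frame of valve_box above 0.1 m and height (world z) of cover between 0.067 and 0.073 m and angle between cover's own z axis and vertical below 0.03 rad and linear speed of cover below 0.01 m/s and value of joint tagged_handle above 1.45 rad and distance of plain_tip from where it was at the start of the episode below 0.012 m and distance of each of loupe, steel_block, turned_sample_1 from where it was at the start of the episode below 0.015 m); the robot touches nothing.
It fails at once if the cover was lifted (over 12 mm) or tipped (over 0.12 rad) (height (world z) of cover above 0.082 m or angle between cover's own z axis and vertical above 0.12 rad).
It fails at once if the plain handle was turned (its end moved over 12 mm) (distance of plain_tip from where it was at the start of the episode above 0.012 m).
It fails at once if a part standing round the box was moved over 15 mm or picked up (distance of any of loupe, steel_block, turned_sample_1 from where it was at the start of the episode above 0.015 m).
It also fails if it takes over 51 s, if anything falls off the work surface, if the arm or the gripper's body presses on something with over 40 N, if the wrist force passes 120 N, or if a joint passes its speed limit or range.

### The arm

A 6-joint arm with a two-finger parallel gripper is mounted at the origin on a cart in front of the work surface, level with it; the furniture and walls round the work are solid. World frame = base frame: x ahead of the robot, y to its left, z up, the work surface at z = 0. Lengths are in mm, angles in rad, forces in N, time in s.
With the tool pointing down it reaches from about 350 to 775 mm from the base axis. Payload 7.3 kg.
Tool frame: the origin (TCP) lies between the finger pads; the fingertips stand 17 mm ahead of it and the grasp point (between the pads) lies 2 mm behind it; z points along the fingers, y is the direction in which the jaws open and shut (so a half turn about z gives the same grasp; the last joint's range is limited). The gripper opens to 92 mm and grips with 3 to 60 N. Pads are 19 mm wide; open, the fingers measure 130 mm over their backs; the gripper's body (75 mm by 190 mm) begins 47 mm behind the grasp point.
Start: joints at [-0.146, 0.342, 1.524, -0, 1.275, -0.146], TCP at [525.017, 0.02, 243.741] pointing down, gripper open.
Joint ranges: [-2.53, 2.53], [-0.77, 2.02], [0.04, 2.7], [-1, 4.14], [0.28, 2.66], [-3.11, 3.11]. Speed limits (rad/s): [2.57, 2.57, 3.14, 3.14, 3.14, 3.14].

### API

Orientations are given as [roll, pitch, yaw] about the fixed x, y, z axes, in that order (R = Rz(yaw) Ry(pitch) Rx(roll)).
In Python, from plant import get_obs, capture, get_calibration, close_job gives the robot as it stands.
- The arm moves only by the tool carry_out, never from a script. Its argument "moves" is one flat list of numbers, 7 for each row, row after row: the shift along the tool's x, y, z normalised to -1 to 1, where 1 is 40 cm, then the turn, a rotation vector about the tool's x, y, z normalised to -1 to 1, where 1 is 30 degrees, then the opening, from 0 (shut) to 1 (fully open). A call has exactly 8 rows; each row is the pose to reach, as a shift and turn from the pose measured when the call began, along the tool's axes at that moment; what a row does not reach only later rows make up. A row lasts 1/10 s, in which the tool goes at most 50 mm and 8.59 degrees, less where a joint would pass 70% of its speed; a pose out of reach is approached as far as the arm can. A call with a number of a shift or a turn outside -1 to 1 is refused whole. A call with a gripper value outside its range is refused whole. The fingers move at their own pace and stop on an object; the grip force is fixed at half the most. Time passes only in rows, so rows that repeat a pose let the fingers close, or fill a call up. It gives the time, the measured TCP pose, the force and the opening at its end, in the units of the state.
- get_obs(): the state, without advancing time (a new reading comes with each control period).
- capture(name): name is "scene" or "side" or "wrist"; returns the picture (420x560x3 uint8, red, green, blue); there is no depth.
- get_calibration(name): a dict with "vfov" (degrees; the focal length in pixels is half the picture's height over the tangent of half this angle, whatever the lens; pixels are square), "cx", "cy" (the principal point, pixels), "dist" ([k1, k2, p1, p2, k3] as OpenCV has them; the pictures are not rectified), "cam_to_world" (4x4, takes a point from camera to world coordinates). Camera axes: x right, y up, looking along -z (the intrinsics and any distortion apply to the point x, -y, -z); pixel columns grow to the right and rows downward; lengths in mm; the calibration is good to about 2 mm. A picture is of the moment at which its call begins: read the wrist's pose just before it. get_calibration takes no time and is no camera call; for the wrist camera it gives the pose at the moment of the call.
- close_job(): hands the job in, once; it reports no verdict.
The state is a dict: "time": time; "joint_positions": joint angles; "dq": joint speeds; "tau": joint torques, N m; "tool_pos": TCP position; "tcp_rot": TCP orientation; "contact_force": force on the tool from outside, world axes, zero at the start; "moment": the same for the moment, N m; "grip_width": finger opening in mm.
Only numpy, scipy, OpenCV 4.12 (cv2) and the standard library are available. Lean on these libraries where they do the work, as an engineer would, in place of code of your own. Each camera call takes 0.05 s, during which the arm holds its last target.

## Working session

There is one attempt and no reset: what is moved stays moved. The work goes in short steps, Python scripts to look and compute and a tool call to move; the robot and the scene stay as the last step left them, time stands still between calls to the robot, and variables do not carry over. Pictures are saved under pics/ and viewed, and the job is handed in when it is done.

Besides the shell and the picture viewer there is one more tool, called as name(argument=value, ...), one argument or row to a line, values as JSON. carry_out: Moves the arm, as the interface text tells. Scaled input: -1 to 1 covers 40 cm each way for a shift and 30 degrees each way for a turn. Its arguments: {"type":"object","properties":{"moves":{"type":"array","items":{"type":"number"}}},"required":["moves"]}

```bash
ls; mkdir -p pics
python3 - <<'E'
from plant import *
import cv2
o=get_obs(); print(o)
for n in ["scene","side","wrist"]:
    c=get_calibration(n); im=capture(n); cv2.imwrite(f"pics/{n}0.png",im[:,:,::-1]); print(n,c)
E
```

```text
pics
{'time': 0.0, 'joint_positions': array([-1.46009530e-01,  3.42725380e-01,  1.52502028e+00,  1.24924705e-05,
        1.27540316e+00, -1.46040048e-01]), 'dq': array([-0.00066089,  0.0007974 ,  0.00023893, -0.00242252,  0.00132853,
       -0.00010892]), 'tau': array([ 7.61924657e-04, -4.31245601e+01, -2.44219762e+01,  7.17750052e-02,
        5.59406646e-02, -1.04314388e-04]), 'tool_pos': array([5.24616189e+02, 7.73340404e-02, 2.43042429e+02]), 'tcp_rot': array([-3.14005479e+00, -2.38274846e-04,  1.57082302e+00]), 'contact_force': array([-0.31564502,  0.00603875, -0.0617681 ]), 'moment': array([-0.06636279, -0.02198007, -0.02287615]), 'grip_width': 91.73639391930814}
scene {'vfov': 57.07393766991562, 'cx': 284.32220360551804, 'cy': 211.3110613964508, 'dist': array([-0.08347837,  0.        ,  0.        ,  0.        ,  0.        ]), 'cam_to_world': array([[-6.04429635e-01,  3.11833843e-01, -7.33092402e-01,
        -8.72397336e+01],
       [-7.96563670e-01, -2.22361749e-01,  5.62175748e-01,
         6.03464660e+02],
       [ 1.22937152e-02,  9.23750457e-01,  3.82797542e-01,
         4.
[... 439 characters left out ...]
619e+02],
       [ 1.21862565e-02,  7.92512755e-01,  6.09733571e-01,
         5.89177903e+02],
       [ 0.00000000e+00,  0.00000000e+00,  0.00000000e+00,
         1.00000000e+00]])}
wrist {'vfov': 60.20241601302891, 'cx': 283.075871174851, 'cy': 216.85109516674532, 'dist': array([0.01050061, 0.        , 0.        , 0.        , 0.        ]), 'cam_to_world': array([[ 9.99999972e-01, -2.35009672e-04,  4.43917585e-06,
         5.25203743e+02],
       [ 2.26069978e-04,  9.66788013e-01,  2.55579513e-01,
         6.91673828e+01],
       [-6.43553995e-05, -2.55579505e-01,  9.66788039e-01,
         3.83933187e+02],
       [ 0.00000000e+00,  0.00000000e+00,  0.00000000e+00,
         1.00000000e+00]])}
```

View pics/scene0.png

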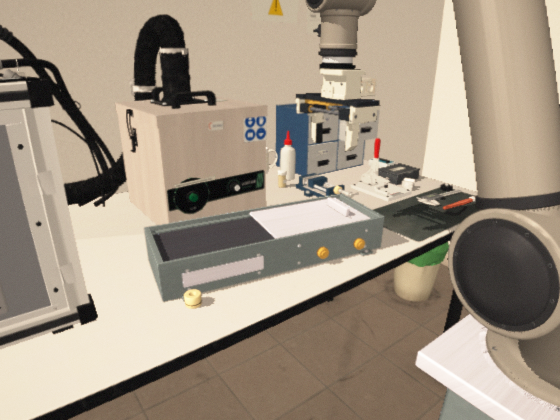

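View pics/side0.png

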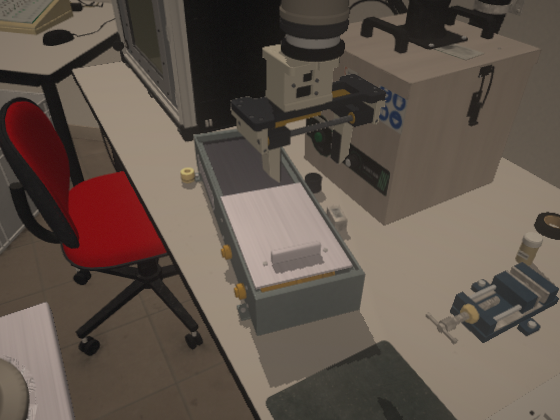

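View pics/wrist0.png

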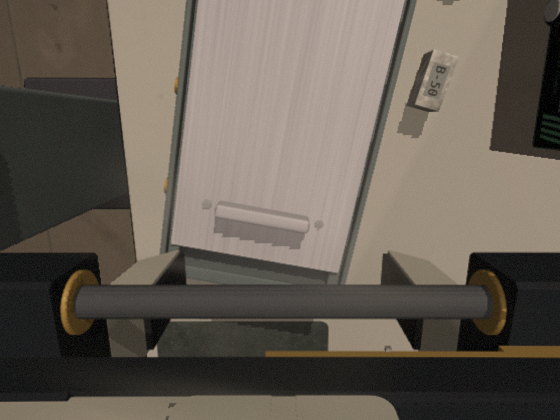

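The wrist view shows the rib at about (217..308, 205..230) and the cover's right corners near (172,245) and (337,271). In the side view the ring is at (188,174), the loupe at (313,183) and the block at (337,217).

```bash
cat > h.py <<'E'
import numpy as np, cv2
from plant import get_obs, capture, get_calibration
def ray(c,p):
    f=210/np.tan(np.radians(c['vfov']/2)); K=np.array([[f,0,c['cx']],[0,f,c['cy']],[0,0,1]])
    u=cv2.undistortPoints(np.array([[p]],float),K,c['dist'])[0,0]
    T=c['cam_to_world']; return T[:3,3],T[:3,:3]@np.array([u[0],-u[1],-1])
def onz(c,p,z):
    o,d=ray(c,p); return o+d*(z-o[2])/d[2]
def proj(c,X):
    T=c['cam_to_world']; f=210/np.tan(np.radians(c['vfov']/2)); K=np.array([[f,0,c['cx']],[0,f,c['cy']],[0,0,1]])
    x=T[:3,:3].T@(np.asarray(X,float)-T[:3,3]); x=x*[1,-1,-1]
    return cv2.projectPoints(x.reshape(1,1,3),np.zeros(3),np.zeros(3),K,c['dist'])[0][0,0]
E
python3 - <<'E'
from h import *
c=get_calibration('wrist')
for n,p,z in [('ribL',(217,208),95),('ribR',(308,224),95),('covL',(172,245),75),('covR',(337,271),75),('wallL0',(192,0),80),('wallL1',(167,240),80),('wallR0',(411,0),80),('wallR1',(343,280),80)]:
    print(n,onz(c,p,z).round(1))
s=get_calibration('side')
for n,p,z in [('nearR',(254,320),80),('farR',(360,272),80),('nearL',(196,137),80),('ring',(188,178),0),('loupe',(313,190),0),('block',(339,228),0)]:
    print(n,onz(s,p,z).round(1))
w=cv2.imread('pics/wrist0.png'); cv2.imwrite('pics/w0c.png',cv2.resize(w[170:300,150:360],None,fx=3.8,fy=3.8,interpolation=cv2.INTER_CUBIC))
w=cv2.imread('pics/side0.png'); cv2.imwrite('pics/s0c.png',cv2.resize(w[120:330,170:380],None,fx=2.8,fy=2.8,interpolation=cv2.INTER_CUBIC))
E
```

```text
ribL [4.711e+02 2.000e-01 9.500e+01]
ribR [546.  -13.4  95. ]
covL [425.4 -38.8  75. ]
covR [574.8 -64.   75. ]
wallL0 [457.3 156.2  80. ]
wallL1 [422.9 -32.4  80. ]
wallR0 [620.7 156.2  80. ]
wallR1 [579.8 -70.6  80. ]
nearR [392.9 -94.9  80. ]
farR [572.2 -89.   80. ]
nearL [503.8 412.9  80. ]
ring [467.2 387.9   0. ]
loupe [686.  219.9   0. ]
block [663.2  88.1   0. ]
```

View pics/w0c.png

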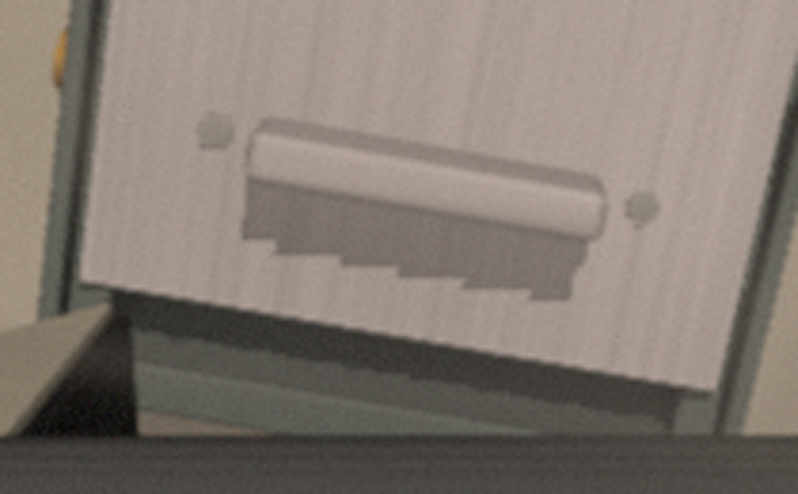

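View pics/s0c.png

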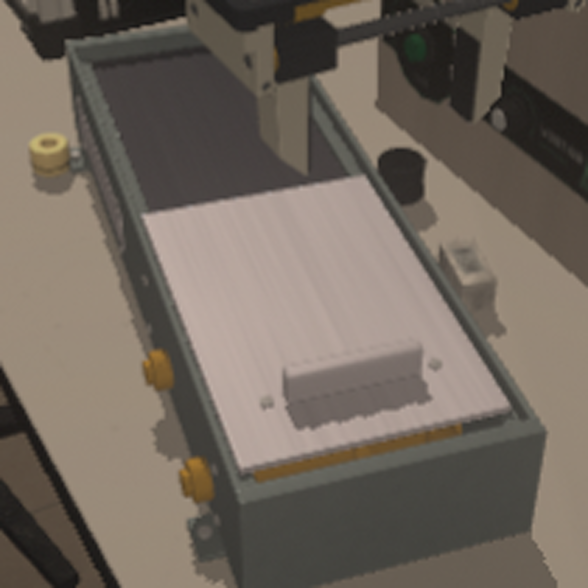

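Run:
```python
from h import *
s=get_calibration('side')
for n,p,z in [('nearR',(256.8,296.2),80),('farR',(364.6,273.8),80),('nearL',(194.5,135),80),('covNR',(256,287.5),75),('covFR',(352.5,266.5),75),('covNL',(222,197),75),('covFL',(299.5,184),75),('ribtopNR',(272,252),95),('ribtopFR',(320.5,243),95)]:
    print(n,onz(s,p,z).round(1))
c=get_calibration('scene')
for n,p,z in [('nearL',(160,292),0),('nearLtop',(150,235),80),('nearRtop',(381,212),80)]:
    print(n,onz(c,p,z).round(1))
```

```text
nearR [415.  -58.8  80. ]
farR [576.  -95.3  80. ]
nearL [504.1 422.8  80. ]
covNR [423.4 -39.2  75. ]
covFR [572.6 -70.1  75. ]
covNL [468.3 190.1  75. ]
covFL [614.3 159.9  75. ]
ribtopNR [469.2  -2.4  95. ]
ribtopFR [545.3 -19.9  95. ]
nearL [533.6 420.    0. ]
nearLtop [617.9 399.2  80. ]
nearRtop [427.7 -72.7  80. ]
```

carry_out(
  moves=[-0.05, -0.02, 0.05, 0, 0, 0.1, 0, -0.1, -0.04, 0.1, 0, 0, 0.2, 0, -0.1175, -0.0615, 0.18, 0, 0, 0.3, 0, -0.1175, -0.0615, 0.24, 0, 0, 0.357, 0, -0.1175, -0.0615, 0.28, 0, 0, 0.357, 0, -0.1175, -0.0615, 0.3075, 0, 0, 0.357, 0, -0.1175, -0.0615, 0.3075, 0, 0, 0.357, 0, -0.1175, -0.0615, 0.3075, 0, 0, 0.357, 0],
)

```text
time: 0.95
tool_pos: [500.3, -46.9, 120.6]
tcp_rot: [-3.141, 0.0, 1.384]
contact_force: [0.2, 1.4, 0.2]
grip_width: 32.4
```

Run:
```python
from h import *
o=get_obs(); print(o['tool_pos'],o['tcp_rot'],o['contact_force'],o['grip_width'],o['time'])
im=[capture(n)[:,:,::-1] for n in ('side','wrist')]
cv2.imwrite('pics/a1.png',np.vstack([cv2.resize(im[0][120:330,150:430],None,fx=2,fy=1.43*1.0) if 0 else cv2.resize(im[0][130:330,170:450],(560,400)),im[1][:200]]))
```

```text
[500.34043676 -46.91805331 120.63851015] [-3.14092990e+00  8.02677509e-05  1.38411116e+00] [0.23397609 1.42984797 0.15585979] 32.42868174617432 0.95
```

View pics/a1.png

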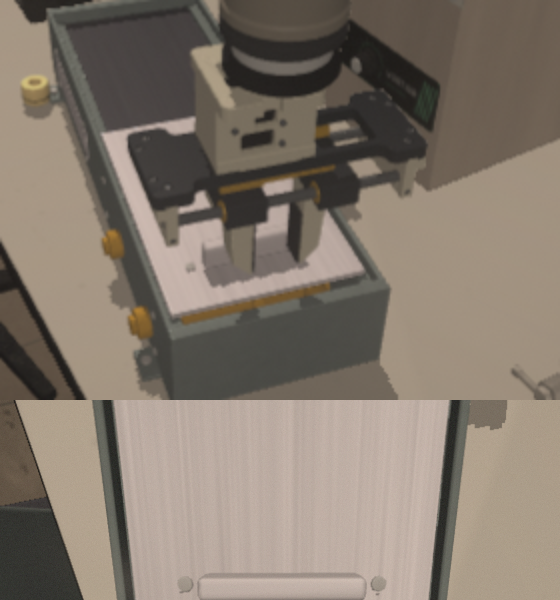

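carry_out(
  moves=[0, 0, 0.03, 0, 0, 0, 0, 0, 0, 0.057, 0, 0, 0, 0, 0, 0, 0.057, 0, 0, 0, 0, 0, 0, 0.057, 0, 0, 0, 0, 0.02, 0, 0.057, 0, 0, 0, 0, 0.04, 0, 0.057, 0, 0, 0, 0, 0.06, 0, 0.057, 0, 0, 0, 0, 0.08, 0, 0.057, 0, 0, 0, 0],
)

```text
time: 1.85
tool_pos: [506.9, -14.9, 98.6]
tcp_rot: [3.14, 0.001, 1.385]
contact_force: [-0.3, -1.7, 1.3]
grip_width: 0.3
```

Run:
```python
from h import *
o=get_obs(); print(o['tool_pos'],o['tcp_rot'],o['contact_force'],o['grip_width'],o['time'])
im=[capture(n)[:,:,::-1] for n in ('side','wrist')]
cv2.imwrite('pics/a2.png',np.vstack([cv2.resize(im[0][130:330,170:450],(560,400)),im[1][:200]]))
```

```text
[506.85423104 -14.93141799  98.61254422] [3.14032277e+00 6.87224772e-04 1.38476936e+00] [-0.2503423  -1.71780116  1.34034452] 0.2704585063485293 1.85
```

View pics/a2.png

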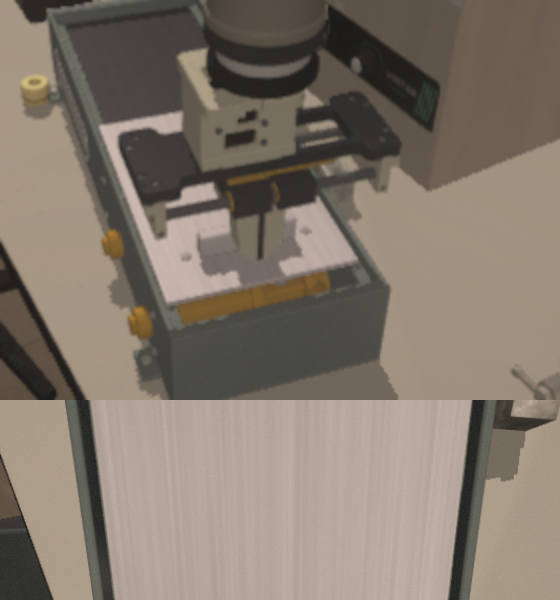

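The cover has moved and more of the bay's right end is visible. I keep pushing.

carry_out(
  moves=[0.05, 0, 0, 0, 0, 0, 0, 0.1, 0, 0, 0, 0, 0, 0, 0.15, 0, 0, 0, 0, 0, 0, 0.2, 0, 0, 0, 0, 0, 0, 0.25, 0, 0, 0, 0, 0, 0, 0.3, 0, 0, 0, 0, 0, 0, 0.35, 0, 0, 0, 0, 0, 0, 0.4, 0, 0, 0, 0, 0, 0],
)

```text
time: 2.75
tool_pos: [536.3, 143.5, 98.5]
tcp_rot: [3.141, 0.0, 1.386]
contact_force: [-1.1, -1.7, 0.4]
grip_width: 0.4
```

Run:
```python
from h import *
o=get_obs(); print(o['tool_pos'],o['tcp_rot'],o['contact_force'],o['grip_width'],o['time'])
im=[capture(n)[:,:,::-1] for n in ('side','wrist')]
cv2.imwrite('pics/a3.png',np.vstack([cv2.resize(im[0][130:330,170:450],(560,400)),im[1][:200]]))
```

```text
[536.254902   143.51822341  98.49117046] [3.14086705e+00 4.19122450e-04 1.38561952e+00] [-1.10261414 -1.69011538  0.35492569] 0.41736608924758145 2.75
```

View pics/a3.png

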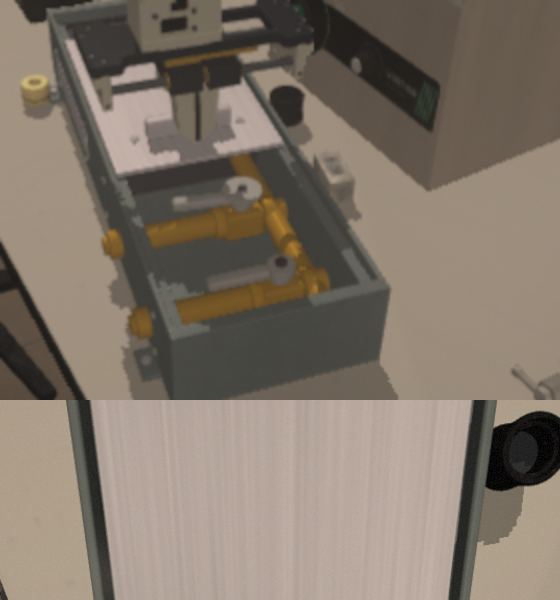

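The left valve, at about (240,190), has the round plate, so it is the tagged one. The cover has about 50 mm left to travel.

carry_out(
  moves=[0.03, 0, 0, 0, 0, 0, 0, 0.05, 0, 0, 0, 0, 0, 0, 0.07, 0, 0, 0, 0, 0, 0, 0.085, 0, 0, 0, 0, 0, 0, 0.095, 0, 0, 0, 0, 0, 0, 0.105, 0, 0, 0, 0, 0, 0, 0.115, 0, 0, 0, 0, 0, 0, 0.12, 0, 0, 0, 0, 0, 0],
)

```text
time: 3.65
tool_pos: [545.2, 192.3, 98.5]
tcp_rot: [3.14, -0.001, 1.388]
contact_force: [-0.1, -2.0, -1.3]
grip_width: 0.4
```

Run:
```python
from h import *
o=get_obs(); print(o['tool_pos'],o['tcp_rot'],o['contact_force'],o['grip_width'],o['time'])
im=[capture(n)[:,:,::-1] for n in ('side','wrist')]
cv2.imwrite('pics/a4.png',np.vstack([cv2.resize(im[0][100:300,150:430],(560,400)),im[1][:200]]))
```

```text
[545.24743235 192.29919225  98.50637236] [ 3.14026056e+00 -9.45506379e-04  1.38777980e+00] [-0.092638   -2.00356499 -1.31660003] 0.44108036855808086 3.65
```

View pics/a4.png

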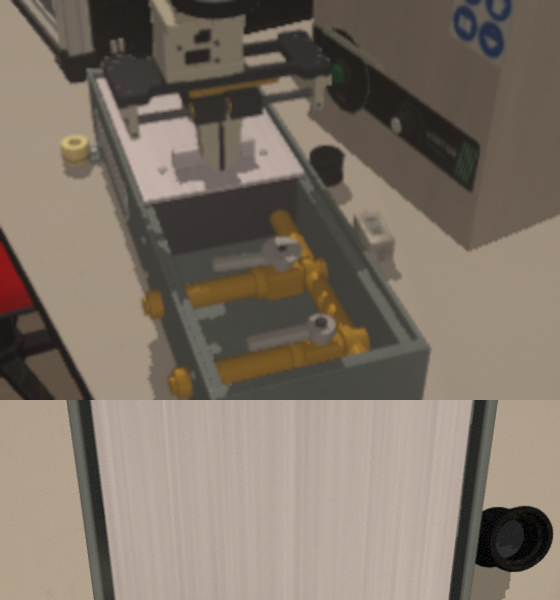

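carry_out(
  moves=[0.005, 0, 0, 0, 0, 0, 0, 0.01, 0, 0, 0, 0, 0, 0, 0.015, 0, 0, 0, 0, 0, 0, 0.018, 0, 0, 0, 0, 0, 0, 0.021, 0, 0, 0, 0, 0, 0, 0.024, 0, 0, 0, 0, 0, 0, 0.027, 0, 0, 0, 0, 0, 0, 0.03, 0, 0, 0, 0, 0, 0],
)

```text
time: 4.55
tool_pos: [545.3, 193.9, 98.7]
tcp_rot: [-3.138, 0.017, 1.389]
contact_force: [-9.5, -47.5, 15.4]
grip_width: 0.6
```

The cover is against the end wall: the force rose to 48 N at contact. I back off, then raise for a look into the bay.

carry_out(
  moves=[-0.02, 0, 0, 0, 0, 0, 0, -0.03, 0, -0.02, 0, 0, 0, 0, -0.06, 0, -0.12, 0, 0, 0, 0, -0.15, 0, -0.22, 0, 0, 0, 0, -0.25, 0, -0.3, 0, 0, 0, 0, -0.35, 0, -0.35, 0, 0, 0, 0, -0.45, 0, -0.35, 0, 0, 0, 0, -0.45, 0, -0.35, 0, 0, 0, 0],
)

```text
time: 5.35
tool_pos: [513.8, 16.2, 243.7]
tcp_rot: [3.141, 0.017, 1.385]
contact_force: [-0.2, 0.9, -0.1]
grip_width: 0.6
```

Run:
```python
from h import *
o=get_obs(); print(o['tool_pos'],o['tcp_rot'],o['contact_force'],o['grip_width'],o['time'])
for n in ('side','wrist'):
    print(get_calibration(n)['cam_to_world'][:3,3]); cv2.imwrite(f'pics/b_{n}.png',capture(n)[:,:,::-1])
```

```text
[513.78555363  16.16791722 243.69373448] [3.14096535 0.01707394 1.3846555 ] [-0.20305752  0.90013208 -0.13763357] 0.639833539906462 5.35
[ 218.15441492 -477.97361924  589.17790338]
[527.35657071  88.26743926 382.68139992]
```

View pics/b_side.png

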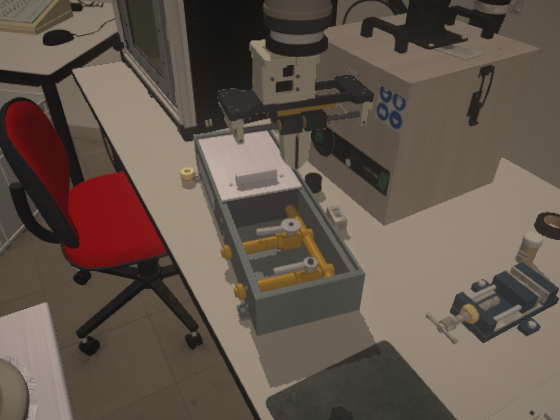

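View pics/b_wrist.png

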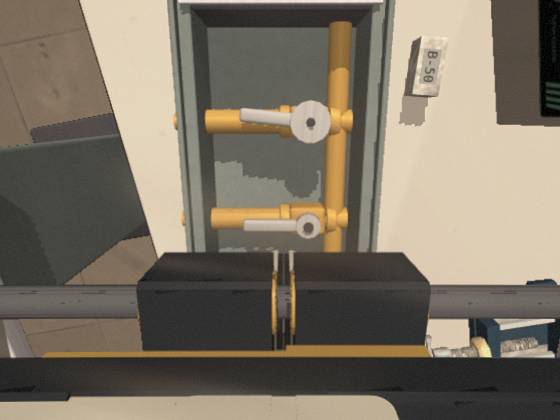

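Run:
```python
from h import *
c=get_calibration('wrist'); s=get_calibration('side')
P={}
for n,p,z in [('thub',(311,121),61),('ttip',(242,114.5),58),('phub',(308,226),61),('ptip',(245,225),58),('coverRedgeL',(182,1.5),75),('coverRedgeR',(382,1),75)]:
    P[n]=onz(c,p,z); print(n,P[n].round(1))
print(onz(s,(290.5,226),61),onz(s,(257.5,231.5),58),onz(s,(311,264),61), onz(s,(275,269),58))
yd=np.array([.186,.983]);xd=np.array([.983,-.186])
d=P['thub']-P['phub'];print('spacing',np.linalg.norm(d[:2]),np.degrees(np.arctan2(d[0],d[1])))
for a,b in (('thub','ttip'),('phub','ptip')):
    v=(P[b]-P[a])[:2];print(np.linalg.norm(v),'angle',np.arctan2(v@yd,-v@xd))
```

```text
thub [549.8  80.2  61. ]
ttip [492.6  96.3  58. ]
phub [531.9 -12.2  61. ]
ptip [474.1  -1.4  58. ]
coverRedgeL [467.5 183.8  75. ]
coverRedgeR [615.3 156.7  75. ]
[545.84942873  73.78591125  61.        ] [490.35193453  90.78067719  58.        ] [527.67444722 -23.42702755  61.        ] [473.78951502  -3.64712201  58.        ]
spacing 94.10205838346242 11.009003336469286
59.50365311476521 angle 0.08659299170320488
58.735643944081374 angle -0.0026165669527794685
```

The wrist view gives a tagged hub at (549,80). The hub spacing comes out at 94 mm (95 true), lever length about 60 mm and angle about 0.09. The plain lever is at about 0. I move in beside the lever on its right side and take out the 1° tilt.

carry_out(
  moves=[0.04, -0.04, 0.05, 0, 0.033, 0, 0, 0.084, -0.093, 0.12, 0, 0.033, 0, 0, 0.084, -0.093, 0.22, 0, 0.033, 0, 0, 0.084, -0.093, 0.28, 0, 0.033, 0, 0, 0.084, -0.093, 0.31, 0, 0.033, 0, 0, 0.084, -0.093, 0.31, 0, 0.033, 0, 0, 0.084, -0.093, 0.31, 0, 0.033, 0, 0, 0.084, -0.093, 0.31, 0, 0.033, 0, 0],
)

```text
time: 6.25
tool_pos: [483.6, 58.0, 118.9]
tcp_rot: [3.142, -0.002, 1.388]
contact_force: [0.7, -0.4, -0.5]
grip_width: 0.5
```

Run:
```python
from h import *
o=get_obs(); print(o['tool_pos'],o['tcp_rot'],o['contact_force'],o['time'])
d=(o['tool_pos']-[549,79.5,0])[:2]; print('rel box',d@[.983,-.185],d@[.185,.983])
im=[capture(n)[:,:,::-1] for n in ('side','scene')]
cv2.imwrite('pics/c1.png',np.vstack([cv2.resize(im[0][150:320,190:390],(680,578))]))
```

```text
[483.62864036  58.00365852 118.89274417] [ 3.14153121e+00 -2.09614315e-03  1.38785202e+00] [ 0.71387818 -0.40344844 -0.45294831] 6.25
rel box -60.283223347957225 -33.22460521228193
```

View pics/c1.png

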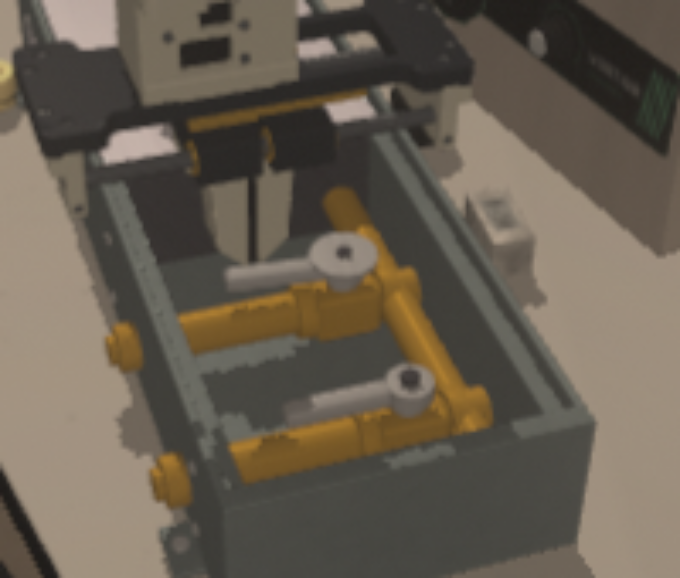

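Run:
```python
from h import *
s=get_calibration('side')
for X in ([483.6,58,102],[483.6,58,50],[549.8,80.2,61],[492.6,96.3,58],[531.9,-12.2,61]):
    p=proj(s,X); print(X,p.round(1),((p-[190,150])*3.4).round())
```

```text
[483.6, 58, 102] [262.3 223.4] [246. 250.]
[483.6, 58, 50] [262.7 247.5] [247. 332.]
[549.8, 80.2, 61] [290.6 223.3] [342. 249.]
[492.6, 96.3, 58] [257.2 229.3] [229. 270.]
[531.9, -12.2, 61] [309.6 258.8] [407. 370.]
```

carry_out(
  moves=[0, 0, 0.03, 0, 0, 0, 0, 0, 0, 0.06, 0, 0, 0, 0, 0, 0, 0.09, 0, 0, 0, 0, 0, 0, 0.115, 0, 0, 0, 0, 0, 0, 0.132, 0, 0, 0, 0, 0, 0, 0.132, 0, 0, 0, 0, 0, 0, 0.132, 0, 0, 0, 0, 0, 0, 0.132, 0, 0, 0, 0],
)

```text
time: 7.15
tool_pos: [483.9, 57.7, 66.6]
tcp_rot: [3.141, -0.002, 1.387]
contact_force: [-0.2, -0.7, -0.9]
grip_width: 0.3
```

Run:
```python
from h import *
o=get_obs(); print(o['tool_pos'],o['tcp_rot'],o['contact_force'],o['time'])
y=o['tcp_rot'][2]; tx=np.array([np.cos(y),np.sin(y)]); ty=np.array([np.sin(y),-np.cos(y)])
H=np.array([549,79.5]); p=o['tool_pos'][:2]; d=p-H; print('rel',d@ty,d@tx)
r=44
for a in range(0,91,10):
    t=np.radians(a); w=np.array([-r*np.cos(t)-6*np.sin(t)-19, r*np.sin(t)-6*np.cos(t)-9.5])-[d@ty,d@tx]
    print(a,(w[::-1]/400).round(3))
im=capture('side')[:,:,::-1]
cv2.imwrite('pics/c2.png',cv2.resize(im[150:320,190:390],(680,578)))
```

```text
[483.87869612  57.72608441  66.56666305] [ 3.14054913e+00 -2.16690602e-03  1.38726139e+00] [-0.22518471 -0.7481708  -0.90967937] 7.15
rel -60.05369501997431 -33.29326258334775
0 [ 0.044 -0.007]
10 [ 0.064 -0.008]
20 [ 0.083 -0.006]
30 [ 0.101 -0.   ]
40 [0.119 0.009]
50 [0.134 0.02 ]
60 [0.147 0.035]
70 [0.158 0.051]
80 [0.165 0.069]
90 [0.169 0.088]
```

View pics/c2.png

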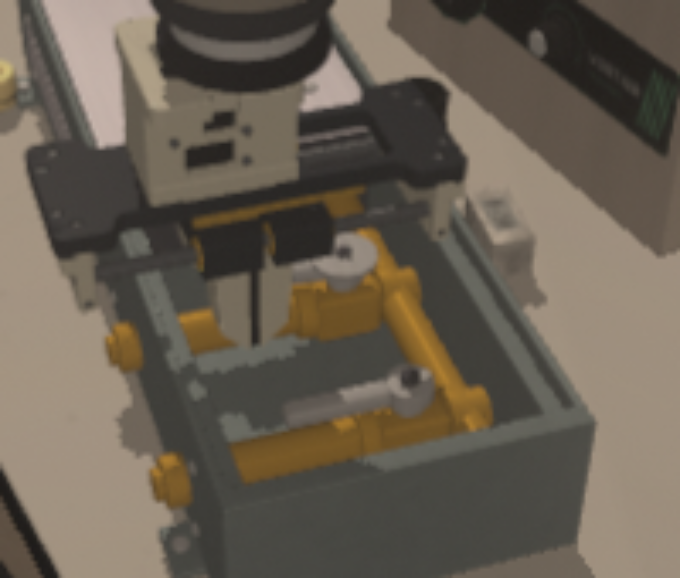

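The fingers are down on the right side of the tagged lever, with no contact force. I push along the arc, first to about 50°.

carry_out(
  moves=[0.02, -0.007, 0, 0, 0, 0, 0, 0.044, -0.007, 0, 0, 0, 0, 0, 0.064, -0.008, 0, 0, 0, 0, 0, 0.083, -0.006, 0, 0, 0, 0, 0, 0.101, 0, 0, 0, 0, 0, 0, 0.119, 0.009, 0, 0, 0, 0, 0, 0.134, 0.02, 0, 0, 0, 0, 0, 0.134, 0.02, 0, 0, 0, 0, 0],
)

```text
time: 8.0
tool_pos: [502.1, 109.8, 66.6]
tcp_rot: [3.14, -0.003, 1.388]
contact_force: [0.1, -0.1, 1.2]
grip_width: 0.7
```

Run:
```python
from h import *
o=get_obs(); print(o['tool_pos'],o['tcp_rot'],o['contact_force'],o['time'])
y=o['tcp_rot'][2]; tx=np.array([np.cos(y),np.sin(y)]); ty=np.array([np.sin(y),-np.cos(y)])
H=np.array([549,79.5]); p=o['tool_pos'][:2]; d=p-H; print('rel',d@ty,d@tx)
r=44
for a in range(50,91,10):
    t=np.radians(a); w=np.array([-r*np.cos(t)-6*np.sin(t)-19, r*np.sin(t)-6*np.cos(t)-9.5])-[d@ty,d@tx]
    print(a,(w[::-1]/400).round(3))
im=capture('side')[:,:,::-1]
cv2.imwrite('pics/c3.png',cv2.resize(im[150:320,190:390],(680,578)))
```

```text
[502.12698087 109.77767561  66.63174723] [ 3.14033811e+00 -2.66402124e-03  1.38778502e+00] [ 0.12293571 -0.05831683  1.22462283] 8.0
rel -51.60052217986054 21.241555334364627
50 [-0.002 -0.001]
60 [0.011 0.014]
70 [0.021 0.03 ]
80 [0.029 0.048]
90 [0.033 0.067]
```

View pics/c3.png

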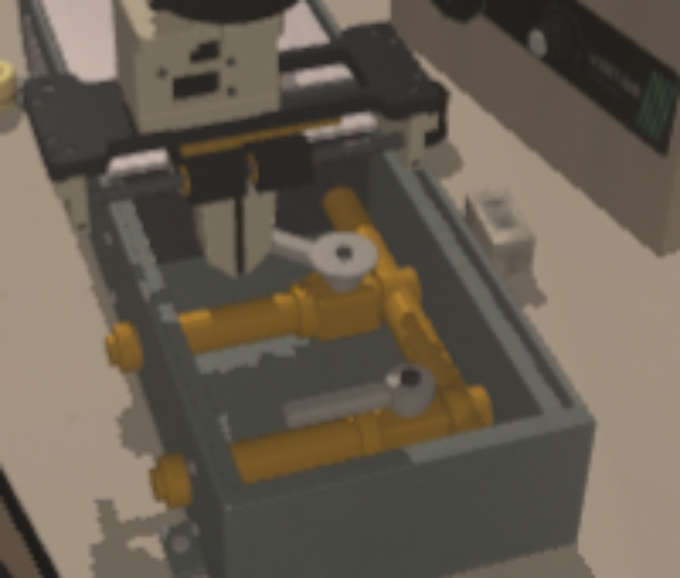

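The lever turns with the finger and is at about 45–50°. I finish the arc with a small overshoot in +x.

carry_out(
  moves=[0.011, 0.014, 0, 0, 0, 0, 0, 0.021, 0.03, 0, 0, 0, 0, 0, 0.029, 0.048, 0, 0, 0, 0, 0, 0.033, 0.06, 0, 0, 0, 0, 0, 0.033, 0.067, 0, 0, 0, 0, 0, 0.033, 0.073, 0, 0, 0, 0, 0, 0.033, 0.078, 0, 0, 0, 0, 0, 0.033, 0.078, 0, 0, 0, 0, 0],
)

```text
time: 8.85
tool_pos: [535.4, 116.7, 66.8]
tcp_rot: [3.14, -0.003, 1.387]
contact_force: [-1.6, 2.2, 3.1]
grip_width: 0.7
```

Run:
```python
from h import *
o=get_obs(); print(o['tool_pos'],o['tcp_rot'],o['contact_force'],o['time'])
im=capture('side')[:,:,::-1]
cv2.imwrite('pics/c4.png',cv2.resize(im[150:320,190:390],(680,578)))
```

```text
[535.3611028  116.71098139  66.77284467] [ 3.13961393e+00 -2.82984376e-03  1.38747017e+00] [-1.64004857  2.18581663  3.05737038] 8.85
```

View pics/c4.png

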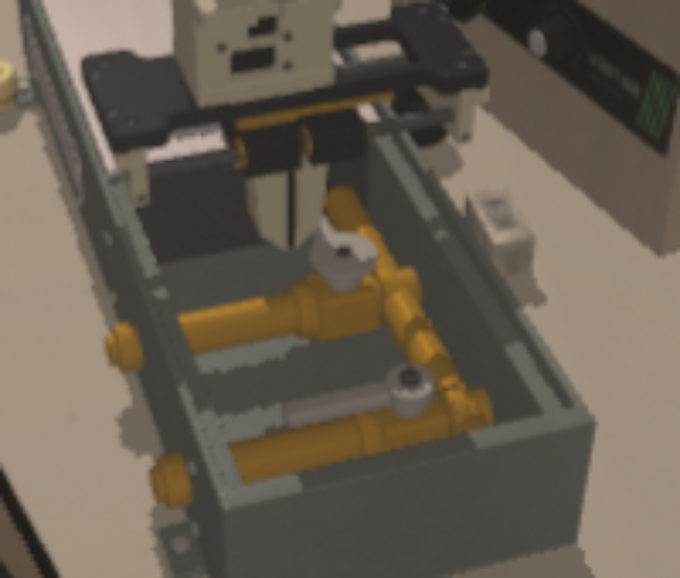

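The force is only 2–3 N, so the lever isn't at its stop yet. I push on in +x in small steps.

carry_out(
  moves=[0, 0.004, 0, 0, 0, 0, 0, 0, 0.008, 0, 0, 0, 0, 0, 0, 0.011, 0, 0, 0, 0, 0, 0, 0.014, 0, 0, 0, 0, 0, 0, 0.017, 0, 0, 0, 0, 0, 0, 0.02, 0, 0, 0, 0, 0, 0, 0.02, 0, 0, 0, 0, 0, 0, 0.02, 0, 0, 0, 0, 0],
)

```text
time: 9.7
tool_pos: [538.9, 116.1, 66.4]
tcp_rot: [-3.134, -0.002, 1.388]
contact_force: [-16.3, 6.4, 11.7]
grip_width: 0.5
```

The force rose to 16 N with the tool held, which fits the stop. I back off toward the robot, lift out, and check from above.

carry_out(
  moves=[0, -0.02, 0, 0, 0, 0, 0, 0, -0.05, 0, 0, 0, 0, 0, 0, -0.05, -0.06, 0, 0, 0, 0, 0, -0.05, -0.15, 0, 0, 0, 0, -0.1, -0.05, -0.25, 0, 0, 0, 0, -0.2, -0.05, -0.35, 0, 0, 0, 0, -0.27, 0, -0.43, 0, 0, 0, 0, -0.27, 0, -0.43, 0, 0, 0, 0],
)

```text
time: 10.5
tool_pos: [523.3, 5.5, 242.7]
tcp_rot: [3.139, -0.0, 1.384]
contact_force: [1.0, 0.1, 0.5]
grip_width: 0.3
```

Run:
```python
from h import *
o=get_obs(); print(o['tool_pos'],o['tcp_rot'],o['contact_force'],o['time'])
for n in ('side','wrist'):
    cv2.imwrite(f'pics/d_{n}.png',capture(n)[:,:,::-1])
```

```text
[523.28206326   5.45026062 242.65662062] [ 3.13872600e+00 -3.56754874e-04  1.38427798e+00] [0.96823065 0.14431483 0.51021865] 10.5
```

View pics/d_side.png

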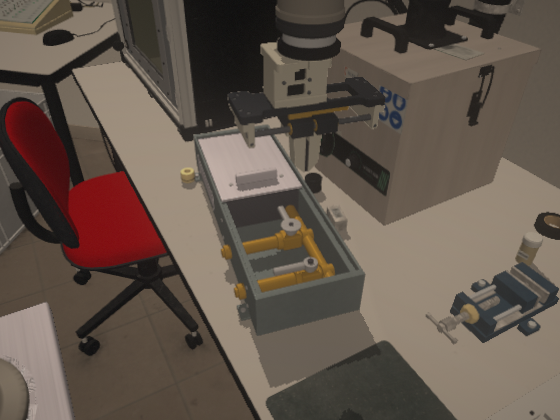

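View pics/d_wrist.png

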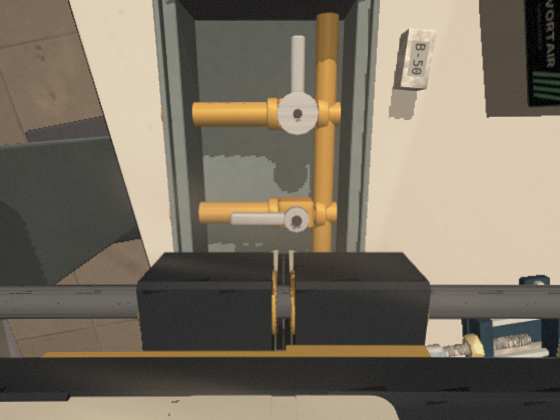

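Run:
```python
from h import *
c=get_calibration('wrist'); s=get_calibration('side')
h=onz(c,(297.5,113.5),61);t=onz(c,(298,37),58);ph=onz(c,(296,219),61);pt=onz(c,(232,217.5),58)
yaw=np.radians(10.9);yd=np.array([np.sin(yaw),np.cos(yaw)]);xd=np.array([yd[1],-yd[0]])
for a,b in((h,t),(ph,pt)):
    v=(b-a)[:2];print(a.round(1),b.round(1),np.linalg.norm(v),np.arctan2(v@yd,-v@xd))
for p,z in [((201,137),80),((229,196.5),75),((299,186),75)]: print(onz(s,p,z).round(1))
a=cv2.imread('pics/b_side.png').astype(int);b=cv2.imread('pics/d_side.png').astype(int);a0=cv2.imread('pics/side0.png').astype(int)
for n,(u,v) in dict(ring=(188,174),loupe=(313,183),block=(337,217),cover=(250,170)).items():
    w=np.s_[v-12:v+13,u-12:u+13]; print(n,abs(a[w]-b[w]).mean().round(1),abs(a0[w]-b[w]).mean().round(1))
```

```text
[547.4  79.9  61. ] [558.3 138.5  58. ] 59.623705459222435 1.5642510988714404
[529.9 -11.   61. ] [472.2   0.5  58. ] 58.78438873899294 0.005210647629593803
[513.3 408.   80. ]
[480.1 185.6  75. ]
[610.1 154.6  75. ]
ring 0.6 4.1
loupe 1.2 7.7
block 0.6 3.9
cover 0.7 81.5
```

```bash
python3 -c "
from plant import *
print(close_job())"
```

```text
the job is handed in; nothing more can be done
None
```

I pushed the cover by its rib to the left end wall, turned the tagged handle (the left valve, at box y −0.085) left onto its stop, lifted clear, and handed the job in at about 10.6 s.

**Last checks**
- **Cover:** it stopped against the left end wall, where the force rose to 48 N, all of it on the fingertips. Its right edge then measured within a few mm of the end position. It looked flat and did not move afterwards.
- **Tagged handle:** it measured about 1.56 rad from above. The push stopped at about 16 N, which fits the stop.
- **Plain handle:** it measured about 0.00 rad before and 0.01 rad after, so it did not turn.
- **Three parts:** all stayed at the same pixel positions in the side view. Small brightness differences from the first picture look like shadows.
- **Robot:** it ended well above the box, touching nothing.

**Disagreements**
- The side camera put the hubs 5 to 12 mm from the wrist camera's positions. I used the wrist values, which matched the 95 mm hub spacing and the cover edge.
- The handle reached its stop about 3 to 4 mm later than I had worked out, so I added a second small push.

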